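# Clamp a tablet bottle and take off its push-and-turn safety cap

## Task

The tablet bottle stands loose in the one-handed opening stand. Swing the toggle clamp's handle back and down past dead centre until it locks against its stop, so that the rubber pad grips the bottle; then push the safety cap down, twist it counter-clockwise out of its lock and lift it off. Finish while still holding the cap in the gripper, level and still, a few centimetres straight above the open bottle, with the bottle clamped in its place and the other things on the table left where they are.

Things in the scene. Friction and masses are not known exactly. Their poses are not given: they have to be found in the camera images.
- holder: Opening stand fixed to the table: white board 92 x 226 x 12 mm, an upright V fence of aluminium angle (top 76 mm above the table, V open to +y) near its -y end, a steel push-type toggle clamp (top of its body 68 mm) near its +y end. Origin: centre of the board's underside. y runs along the clamp from bottle to handle, x is the handle's hinge line, z up.
- nest (a point): Where the bottle's axis stands once it is pressed into the V fence: 56 mm from the holder's origin toward -y, on top of the board (12 mm above the table).
- handle_pivot (a point): Hinge point of the clamp handle: in the holder's frame x 0, y +76 mm, 54 mm above the table.
- handle_ball (a point): Centre of the black ball knob, 28 mm in diameter, on the end of the 11 mm round handle bar, 90 mm from the pivot. It moves only in the holder's y-z plane. Held across the holder's x axis it can turn freely between the fingers.
- clamp_handle (a joint): Clamp handle, rad. 0: open, bar upright; growing values swing the ball away from the bottle (+y) and down: the bar's elevation above +y is 91 deg minus the value. Starts at 0 to 0.2. Pad meets the bottle at 0.45 to 0.65, seats it by 0.85; dead centre 1.31, stop past centre 1.414 (ball 70 mm above the table). Takes up to 3 N at the ball; let go before dead centre it springs back, after it holds.
- clamp_pad: Rubber pad, 23 mm in diameter and 10 mm thick, on the plunger that the handle drives toward -y; its axis is 54 mm above the table. It pushes the bottle the last few mm into the V fence and then holds it with about 40 N. Origin: centre of its front face.
- tablet_bottle: Upright round amber bottle with a blank paper label, 0.22 kg: body 54 mm in diameter and 82.5 mm high with a flat shoulder, neck 38 mm in diameter up to 108 mm. Origin: centre of its underside; z up. It stands loose on the board 3 to 6 mm out of the V, turned any way. Unclamped, it tends to turn with the cap.
- cap: White ribbed push-and-turn cap, 54 mm wide, 31 mm high, 0.05 kg. Origin: centre of its lower rim, z up. Locked: rim 88.5 mm above the bottle's underside, 6 mm above its shoulder. A spring holds it up in the lock: moves from 6 N, must go down 4.2 mm or more (10 N), lands on the shoulder at 6 mm (12 N). See cap_top for the turn.
- cap_top (a point): Centre of the cap's flat top, 31 mm above its rim. Held down, the cap turns counter-clockwise seen from above, against up to 0.4 N m; it is clear of the lugs after 32 deg and meets a stop at 95 deg (60 deg is a good turn), then lifts straight off. Let up before that, it springs back up and stays caught. Clockwise it does not turn.
- tape_roll: Bystander: roll of surgical tape 45 mm wide, 50 mm high, on the robot's side of the stand. Origin: centre of its underside.
- blister: Bystander: blister pack 42 x 95 x 5 mm lying left of the stand. Origin: centre of its underside.
- vial_short: Bystander: small vial 25 mm wide, 44 mm high, standing on the far side of the stand. Origin: centre of its underside.
- tablet_box: Bystander: flat medicine carton 71 x 105 x 24 mm to the left of the stand. Origin: centre of its underside.
- vial_tall: Bystander: vial 30 mm wide, 62 mm high, left of the stand toward the back. Origin: centre of its underside.
- ampoule: Bystander: plastic ampoule 14 x 19 x 53 mm, standing left of the stand. Origin: centre of its underside.
There are look-alikes about, which are no part of the job. Leave any green look-alike of the cap alone.

How it is judged:
By the outcome, as a careful person would: the job done as asked, in the order asked, and still so for the second after the job is handed in, while the arm keeps its last pose, push and grip.
It also fails if it takes over 50 s, if anything falls off the work surface, if the arm or the gripper's body presses on something with over 40 N, if the wrist force passes 120 N, or if a joint passes its speed limit or range.

## Robot

A 7-joint arm with a two-finger parallel gripper is mounted at the origin on a cart in front of the work surface, level with it; the furniture and walls round the work are solid. World frame = base frame: x ahead of the robot, y to its left, z up, the work surface at z = 0. Lengths are in m, angles in rad, forces in N, time in s.
With the tool pointing down it reaches from about 0.35 to 0.9 m from the base axis. Payload 8.1 kg.
Tool frame: the origin (TCP) lies at the very end of the fingers, on their centre line; the grasp point (between the pads) lies arm.grip_point_offset behind it (arm.grip_point_offset is the distance from the TCP to the grasp point, in m); z points along the fingers, y is the line along which they close (so a half turn about z gives the same grasp; the last joint's range is limited). The gripper opens to 92 mm and grips with 3 to 60 N. Pads are 19 mm wide; open, the fingers measure 130 mm over their backs; the gripper's body (75 mm by 190 mm) begins 47 mm behind the grasp point.
Start: joints at [1.199, 0.434, 0.025, 1.573, -0.012, 1.134, -0.075], TCP at [0.166, -0.603, 0.227] pointing down, gripper open.
Joint ranges: [-2.62, 2.62], [-0.44, 2.09], [-1.27, 1.32], [0.08, 2.57], [-1.32, 4.46], [0.12, 2], [-2.74, 2.74]. Speed limits (rad/s): [2.22, 2.22, 3.01, 3.01, 3.14, 3.14, 3.14].

## Interface

Orientations are given as a rotation vector (axis times angle).
In Python, from cell import arm gives the robot as it stands. The module is installed in compiled form; this text tells all that it offers.
- The arm moves only by the shell command python3 -m creep 'ROWS' [OPENING] [FORCE]. ROWS is JSON, a list of rows, each a list of 6 numbers: the shift along the tool's x, y, z scaled (see below), then the turn, a rotation vector about the tool's x, y, z scaled (see below). A call has 1 to 20 rows; each row shifts and turns the commanded pose from where the row before left it, along the tool's axes as they then stand; what a row does not reach is not made up. The controller multiplies each number of a shift by 0.4 m and each number of a turn by 120 degrees. A row lasts 1/12 s, in which the tool goes at most 41.7 mm and 7.16 degrees, less where a joint would pass 70% of its speed; a pose out of reach is approached as far as the arm can. A call with a number of a shift or a turn outside -1 to 1 is refused whole. A call with a gripper value outside its range is refused whole. OPENING is the closure, from -1 (fully open) to 1 (shut), set as the call begins (- or left out, the last holds). The fingers move at their own pace and stop on an object; FORCE is the grip in N (left out, the last holds). Time passes only in rows, so rows that do not move let the fingers close. It gives the time, the measured TCP pose, the force, the opening and the grip force at its end, in the units of the state.
- arm.observe(): the state, without advancing time (a new reading comes with each control period).
- arm.get_image(name): name is "scene" or "side" or "wrist"; returns a dict with "frame" (384x512x3 uint8, red, green, blue), "intrinsics" (3x3 intrinsics, pixels), "distortion" ([k1, k2, p1, p2, k3] as OpenCV has them; the pictures are not rectified), "rvec" (rotation vector, rad) and "tvec" (3), from world to camera coordinates, as OpenCV has them; the wrist camera has in their place "mount" (4x4, takes a point from camera to tool coordinates, whose origin is the TCP and whose axes are the flange's). Camera axes: x right, y down, z forward; pixel columns grow to the right and rows downward; lengths in m; the calibration is good to about 2 mm. A picture is of the moment at which its call begins: read the wrist's pose just before it. There is no depth.
- arm.sign_off(): hands the job in; it is judged then, once.
The state is a dict: "clock": time; "joints": joint angles; "dq": joint speeds; "joint_efforts": joint torques, N m; "position": TCP position; "ee_rot": TCP orientation; "force": force on the tool from outside, world axes, zero at the start; "ft_torque": the same for the moment, N m; "width": opening from 0.0 (shut) to 1.0 (fully open); "gripper_force": force on a finger pad.
Only numpy, scipy, OpenCV 4.12 (cv2) and the standard library are available. Lean on these libraries where they do the work, as an engineer would, in place of code of your own. Each camera call takes 0.05 s, during which the arm holds its last target. There are 200 camera calls.

## Working session

There is one attempt and no reset: what is moved stays moved. The work goes in short steps, Python scripts to look and compute and a shell command to move; the robot and the scene stay as the last step left them, time stands still between calls to the robot, and variables do not carry over. Pictures are saved under pics/ and viewed, at most 10 in all, crops included, and the job is handed in when it is done.

```bash
mkdir -p pics; cat > h.py <<'E'
import numpy as np, cv2, json
from cell import arm
from scipy.spatial.transform import Rotation as R
def snap(n,f):
    im=arm.get_image(n); cv2.imwrite('pics/'+f,im['frame'][:,:,::-1]); np.savez('pics/'+f[:-4]+'.npz',**{k:np.array(v) for k,v in im.items()}); return im
def ray(im,uv,T=None):
    p=cv2.undistortPoints(np.array([[uv]],float),np.array(im['intrinsics']),np.array(im['distortion']))[0,0]
    d=np.array([p[0],p[1],1.])
    if 'rvec' in im:
        r=cv2.Rodrigues(np.array(im['rvec'],float))[0]; return -r.T@np.array(im['tvec']).ravel(), r.T@d
    m=np.array(im['mount']); M=T@m; return M[:3,3],M[:3,:3]@d
def onz(im,uv,z,T=None):
    o,d=ray(im,uv,T); return o+d*(z-o[2])/d[2]
def tri(rs):
    A=np.zeros((3,3));b=np.zeros(3)
    for o,d in rs:
        d=d/np.linalg.norm(d);P=np.eye(3)-np.outer(d,d);A+=P;b+=P@o
    x=np.linalg.solve(A,b); return x,[np.linalg.norm(np.cross(x-o,d/np.linalg.norm(d))) for o,d in rs]
def proj(im,X):
    return cv2.projectPoints(np.array(X,float).reshape(-1,3),np.array(im['rvec'],float),np.array(im['tvec'],float),np.array(im['intrinsics']),np.array(im['distortion']))[0][:,0]
def load(f): return dict(np.load('pics/'+f))
def tool():
    s=arm.observe();T=np.eye(4);T[:3,:3]=R.from_rotvec(s['ee_rot']).as_matrix();T[:3,3]=s['position'];return T
E
python3 - <<'E'
from h import *
snap('scene','s0.png');snap('side','d0.png')
s=arm.observe();print(s,arm.grip_point_offset);print(tool().round(3))
E
```

```text
{'clock': 0.1, 'joints': array([ 1.1994161 ,  0.43515035,  0.02498306,  1.57398747, -0.0115614 ,
        1.1340337 , -0.07511367]), 'dq': array([-0.00039062, -0.00078473,  0.00086012, -0.00232087,  0.00091295,
       -0.00048912,  0.00125852]), 'joint_efforts': array([ 3.55685013e-03, -6.69127464e+01,  9.88464430e-01, -3.15149403e+01,
       -6.04372378e-02,  3.74256622e-02,  1.54255480e-05]), 'position': array([ 0.16578073, -0.60213419,  0.22603263]), 'ee_rot': array([-3.11190448e+00, -4.20626205e-01,  5.62653142e-04]), 'force': array([ 0.13095146, -0.18875791,  0.18320895]), 'ft_torque': array([ 0.01889609, -0.00846422,  0.00111074]), 'gripper_force': 0.0, 'width': 0.9978477225139513} 0.0188
[[ 0.964  0.265 -0.001  0.166]
 [ 0.265 -0.964  0.001 -0.602]
 [-0.    -0.001 -1.     0.226]
 [ 0.     0.     0.     1.   ]]
```

View pics/s0.png

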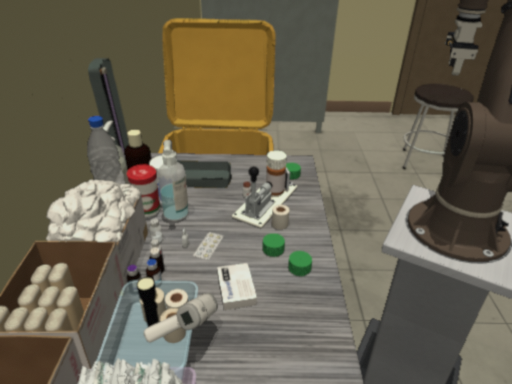

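View pics/d0.png

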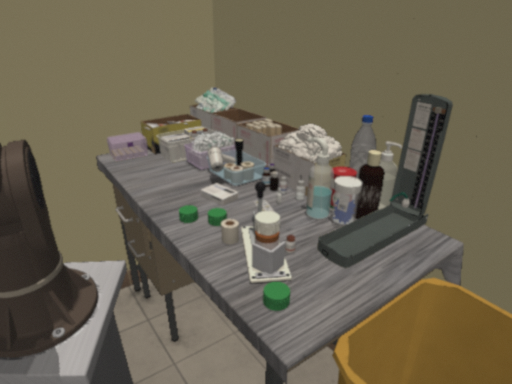

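The scene view shows the stand at about (266,200), with the bottle cap at (277,157) and the ball at (254,172). The side view has the cap at (267,222), the ball at (260,187) and the board from (243,228) to (285,275). I'll enlarge both.

```bash
python3 - <<'E'
import cv2,numpy as np
a=cv2.imread('pics/s0.png')[140:235,220:330];b=cv2.imread('pics/d0.png')[170:315,205:315]
a=cv2.resize(a,(550,475),interpolation=cv2.INTER_CUBIC)
b=cv2.resize(b,None,fx=4,fy=4,interpolation=cv2.INTER_CUBIC)
cv2.imwrite('pics/ca.png',a);cv2.imwrite('pics/cb.png',b)
E
```

```text
(no output)
```

View pics/ca.png

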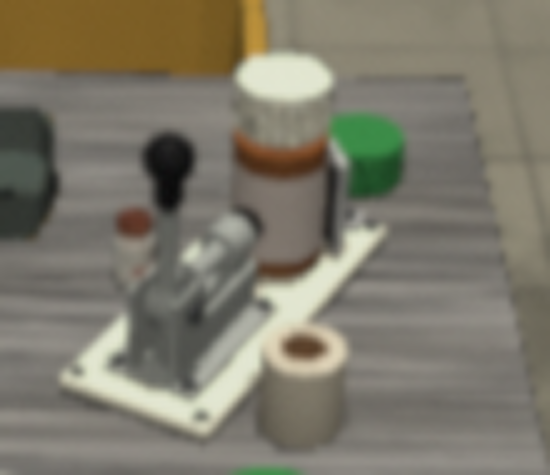

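View pics/cb.png

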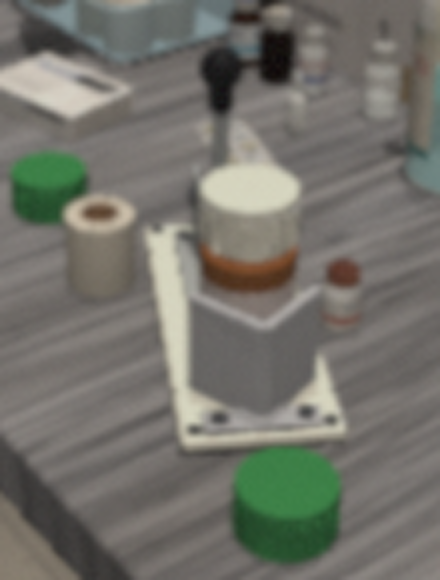

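The scene crop (5x) shows the ball at (168,158), the cap top at (284,78), and board corners at (62,378), (207,432) and (385,232). The side crop (4x) shows the ball at (221,69), the cap top at (250,191), and board corners at (185,440), (343,430) and (150,232).

```bash
python3 - <<'E'
from h import *
S=load('s0.npz' if 0 else 's0.npz');D=load('d0.npz')
a=lambda x,y:((x+.5)/5-.5+220,(y+.5)/5-.5+140)
b=lambda x,y:((x+.5)/4-.5+205,(y+.5)/4-.5+170)
for n,p,q in [('ball',(168,158),(221,69)),('captop',(284,78),(250,191)),('tape',(305,348),(100,213))]:
    X,e=tri([ray(S,a(*p)),ray(D,b(*q))]);print(n,X.round(4),np.round(e,4))
print('captop z.1315',onz(S,a(284,78),.1315),onz(D,b(250,191),.1315))
for p in [(62,378),(207,432),(385,232)]:print('S',onz(S,a(*p),.012).round(4))
for p in [(185,438),(343,430),(150,232)]:print('D',onz(D,b(*p),.012).round(4))
E
```

```text
ball [0.4848 0.2346 0.1426] [0.0002 0.0002]
captop [0.4851 0.1074 0.1282] [0.0001 0.0001]
tape [0.4065 0.2261 0.0484] [0.0009 0.0009]
captop z.1315 [0.48259268 0.11251054 0.1315    ] [0.48411156 0.10160672 0.1315    ]
S [0.5253 0.2747 0.012 ]
S [0.4362 0.2737 0.012 ]
S [0.4389 0.0546 0.012 ]
D [0.4441 0.0464 0.012 ]
D [0.5301 0.0448 0.012 ]
D [0.4416 0.2602 0.012 ]
```

```bash
python3 - <<'E'
from h import *
S=load('s0.npz');D=load('d0.npz')
for X in [(.166,-.6,.35),(.25,-.4,.35),(.33,-.2,.35),(.4,-.05,.35),(.484,.15,.35)]:
    for z in (.35,0): print(X,z,proj(S,[X[:2]+(z,)]).round(0),proj(D,[X[:2]+(z,)]).round(0))
for im in(S,D):
    r=cv2.Rodrigues(im['rvec'])[0];print((-r.T@im['tvec'].ravel()).round(2))
print(onz(S,(275,150),0),onz(S,(275,95),.3), tri([ray(S,(274,128)),ray(D,(342,365))]),tri([ray(S,(274,128)),ray(D,(440,284))]))
T=arm.get_image('wrist');print(np.array(T['mount']).round(3),T['intrinsics'])
E
```

```text
(0.166, -0.6, 0.35) 0.35 [[463.  33.]] [[-1679085.  1350390.]]
(0.166, -0.6, 0.35) 0 [[435. 129.]] [[365. -73.]]
(0.25, -0.4, 0.35) 0.35 [[424.  43.]] [[-13. 337.]]
(0.25, -0.4, 0.35) 0 [[399. 144.]] [[119. 541.]]
(0.33, -0.2, 0.35) 0.35 [[379.  56.]] [[167. 185.]]
(0.33, -0.2, 0.35) 0 [[359. 162.]] [[193. 391.]]
(0.4, -0.05, 0.35) 0.35 [[337.  66.]] [[228. 141.]]
(0.4, -0.05, 0.35) 0 [[322. 177.]] [[233. 318.]]
(0.484, 0.15, 0.35) 0.35 [[273.  82.]] [[266. 110.]]
(0.484, 0.15, 0.35) 0 [[268. 201.]] [[263. 254.]]
[0.03 1.01 0.7 ]
[ 0.38 -0.54  0.5 ]
[ 0.60824617 -0.12706898  0.        ] [0.49791084 0.1079667  0.3       ] (array([ 0.60389702, -0.1810578 ,  0.03749695]), [np.float64(0.041448924317783215), np.float64(0.041448924317783145)]) (array([ 0.67648269, -0.15994893,  0.10534112]), [np.float64(0.06005734132460709), np.float64(0.06005734132460692)])
[[-0.001 -0.963 -0.271  0.074]
 [ 1.    -0.001  0.    -0.   ]
 [-0.001 -0.271  0.963 -0.158]
 [ 0.     0.     0.     1.   ]] [[304.90772082   0.         260.79618304]
 [  0.         304.90772082 194.54624437]
 [  0.           0.           1.        ]]
```

```bash
python3 -m creep '[[0,0,-0.1,0,0,0],[0,0,-0.1,0,0,0],[0,0,-0.1,0,0,0],[0.061,-0.0786,0,0,0,0],[0.061,-0.0786,0,0,0,0],[0.061,-0.0786,0,0,0,0],[0.061,-0.0786,0,0,0,0],[0.061,-0.0786,0,0,0,0],[0.061,-0.0786,0,0,0,0],[0.061,-0.0786,0,0,0,0],[0.061,-0.0786,0,0,0,0],[0.061,-0.0786,0,0,0,0],[0.061,-0.0786,0,0,0,0],[0.061,-0.0786,0,0,0,0]]'
python3 -m creep '[[0.061,-0.0786,0,0,0,0],[0.061,-0.0786,0,0,0,0],[0.061,-0.0786,0,0,0,0],[0.061,-0.0786,0,0,0,0],[0.061,-0.0786,0,0,0,0],[0.061,-0.0786,0,0,0,0],[0.061,-0.0786,0,0,0,0],[0.061,-0.0786,0,0,0,0],[0.061,-0.0786,0,0,0,0],[0.061,-0.0786,0,0,0,0],[0,0,0,0,0,0],[0,0,0,0,0,0]]'
```

```text
clock: 1.32
position: [0.333, -0.1959, 0.3468]
ee_rot: [3.113, 0.421, -0.0]
force: [1.0, 0.1, -0.6]
width: 0.995
gripper_force: 0.0
clock: 2.32
position: [0.4844, 0.1724, 0.346]
ee_rot: [-3.111, -0.428, 0.003]
force: [-0.4, -0.8, 0.3]
width: 1.001
gripper_force: 0.0
```

Next I rotate by -74.6° about tool z, which is -0.622 spread over 11 rows.

```bash
python3 -m creep '[[0,0,0,0,0,-0.0565],[0,0,0,0,0,-0.0565],[0,0,0,0,0,-0.0565],[0,0,0,0,0,-0.0565],[0,0,0,0,0,-0.0565],[0,0,0,0,0,-0.0565],[0,0,0,0,0,-0.0565],[0,0,0,0,0,-0.0565],[0,0,0,0,0,-0.0565],[0,0,0,0,0,-0.0565],[0,0,0,0,0,-0.0565],[0,0,0,0,0,0],[0,0,0,0,0,0],[0,0,0,0,0,0]]'
python3 - <<'E'
from h import *
T=tool();print(T.round(4),arm.observe()['joints'].round(2)); np.save('pics/T1.npy',T); im=snap('wrist','w1.png')
E
```

```text
clock: 3.48
position: [0.4847, 0.169, 0.3467]
ee_rot: [2.227, 2.215, -0.001]
force: [0.7, 1.1, 0.2]
width: 0.999
gripper_force: 0.0
[[ 5.700e-03  1.000e+00  1.000e-04  4.847e-01]
 [ 1.000e+00 -5.700e-03 -7.000e-04  1.690e-01]
 [-7.000e-04  1.000e-04 -1.000e+00  3.467e-01]
 [ 0.000e+00  0.000e+00  0.000e+00  1.000e+00]] [ 0.31  0.32 -0.98  1.59  0.27  1.38 -0.7 ]
```

View pics/w1.png

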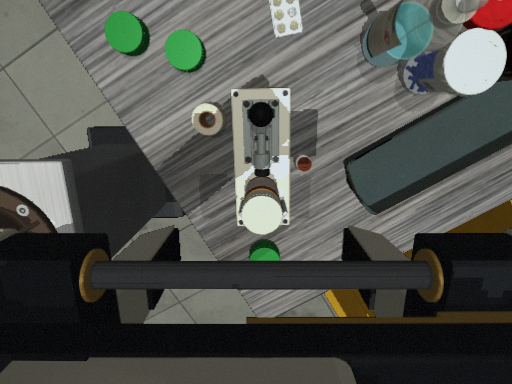

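The wrist view shows the board at top with corners near (232,89) and (290,89), the ball at (261,114), and the cap at (262,213). I'll segment these and compute positions.

```bash
python3 - <<'E'
from h import *
W=load('w1.npz');T=np.load('pics/T1.npy');f=W['frame'].astype(int)
hsv=cv2.cvtColor(W['frame'],cv2.COLOR_RGB2HSV)
# ball: dark blob
def blobs(m,x0,y0,x1,y1,amin):
    k=np.zeros_like(m);k[y0:y1,x0:x1]=m[y0:y1,x0:x1]
    for c in cv2.findContours(k,cv2.RETR_EXTERNAL,cv2.CHAIN_APPROX_NONE)[0]:
        if cv2.contourArea(c)>amin: yield c
dark=(f.max(2)<45).astype(np.uint8)
for c in blobs(dark,240,95,285,130,80): print('ball',cv2.minEnclosingCircle(c),cv2.contourArea(c),[onz(W,cv2.minEnclosingCircle(c)[0],z,T).round(4) for z in(.144,.135)])
wh=((hsv[:,:,1]<60)&(hsv[:,:,2]>185)).astype(np.uint8)
for c in blobs(wh,238,186,290,240,150):
    e=cv2.minEnclosingCircle(c);print('cap',e,cv2.contourArea(c),onz(W,e[0],.1315,T).round(4))
for c in blobs(wh,220,80,300,235,150):
    print('wh',cv2.boundingRect(c),cv2.contourArea(c))
print(hsv[150,232:296:4].tolist())
for uv in [(232,89),(290,89),(237,226),(288,226)]:print(onz(W,uv,.012,T).round(4))
big=cv2.resize(W['frame'][75:245,200:320,::-1],None,fx=4.9,fy=3.5*1.4,interpolation=cv2.INTER_CUBIC);cv2.imwrite('pics/cw.png',big[:, :][:833]);print(big.shape)
E
python3 -c "
import cv2;a=cv2.imread('pics/w1.png')[80:235,200:320];cv2.imwrite('pics/cw.png',cv2.resize(a,(480,600*1),interpolation=cv2.INTER_CUBIC)[:600])"
```

```text
ball ((260.6212158203125, 113.3787841796875), 13.130524635314941) 459.0 [array([0.4858, 0.2368, 0.144 ]), array([0.4858, 0.2367, 0.135 ])]
cap ((263.0, 205.5), 31.70577621459961) 1348.5 [0.4881 0.1223 0.1315]
wh (235, 155, 55, 79) 2049.0
wh (270, 88, 20, 25) 211.0
[[21, 26, 69], [29, 30, 168], [28, 29, 170], [30, 17, 133], [47, 14, 124], [66, 11, 112], [48, 14, 93], [60, 15, 116], [60, 13, 99], [48, 14, 92], [66, 11, 117], [60, 10, 126], [27, 32, 175], [27, 29, 173], [27, 30, 169], [60, 4, 60]]
[0.4424 0.2711 0.012 ]
[0.5311 0.2705 0.012 ]
[0.4438 0.0468 0.012 ]
[0.5319 0.0462 0.012 ]
(833, 588, 3)
```

View pics/cw.png

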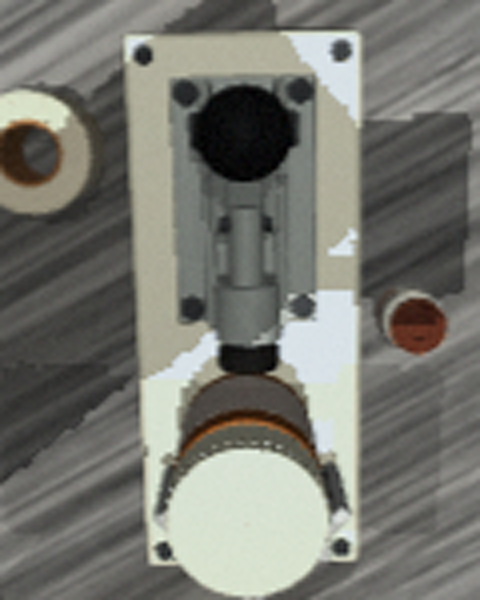

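The enlargement shows the cap's top disc centred at (247,522), the board corners at (127,35), (360,33), (150,565) and (357,562), and the ball at (244,132).

```bash
python3 - <<'E'
from h import *
W=load('w1.npz');T=np.load('pics/T1.npy');S=load('s0.npz');D=load('d0.npz')
w=lambda x,y:((x+.5)/4-.5+200,(y+.5)/3.871-.5+80)
a=lambda x,y:((x+.5)/5-.5+220,(y+.5)/5-.5+140)
b=lambda x,y:((x+.5)/4-.5+205,(y+.5)/4-.5+170)
print('cap',onz(W,w(247,522),.1315,T).round(4), tri([ray(W,w(247,522),T),ray(S,a(284,78)),ray(D,b(250,191))]))
print('ball',tri([ray(W,w(244,132),T),ray(S,a(168,158)),ray(D,b(221,69))]),onz(W,w(244,132),.143,T))
C=np.array([onz(W,w(*p),.012,T) for p in [(127,35),(360,33),(150,565),(357,562)]]);print(C.round(4),C.mean(0))
print(tri([ray(W,w(127,35),T),ray(S,a(62,378))]),tri([ray(W,w(150,565),T),ray(D,b(185,438))]))
E
```

```text
cap [0.4859 0.1101 0.1315] (array([0.4853436 , 0.10818454, 0.12803164]), [np.float64(0.0008559235620066752), np.float64(0.0007532627217652336), np.float64(0.0003593157287588567)])
ball (array([0.4851058, 0.235647 , 0.1425546]), [np.float64(0.0010422904428419187), np.float64(0.0008472412661729197), np.float64(0.0006533731376471715)]) [0.48582061 0.23641309 0.143     ]
[[0.4414 0.2716 0.012 ]
 [0.5305 0.2717 0.012 ]
 [0.444  0.0476 0.012 ]
 [0.5334 0.0484 0.012 ]] [0.48731349 0.15980514 0.012     ]
(array([0.47319896, 0.28975663, 0.04614896]), [np.float64(0.03507984891124764), np.float64(0.03507984891124763)]) (array([0.44405895, 0.04727096, 0.01131054]), [np.float64(0.00012457382514054216), np.float64(0.000124573825140641)])
```

```bash
python3 -m creep '[[0.0845,0.002,0,0,0,0],[0.0845,0.001,0,0,0,0],[0,0,0.0923,0,0,0],[0,0,0.0923,0,0,0],[0,0,0.0923,0,0,0],[0,0,0.0923,0,0,0],[0,0,0.0923,0,0,0],[0,0,0.0923,0,0,0],[0,0,0,0,0,0],[0,0,0,0,0,0]]'
python3 -m creep '[[0,0,0,0,0,0],[0,0,0,0,0,0],[0,0,0,0,0,0],[0,0,0,0,0,0],[0,0,0,0,0,0],[0,0,0,0,0,0],[0,0,0,0,0,0],[0,0,0,0,0,0]]' 1 12
```

```text
clock: 4.37
position: [0.485, 0.237, 0.1245]
ee_rot: [-2.222, -2.219, 0.005]
force: [-0.3, 0.8, 1.2]
width: 0.999
gripper_force: 0.0
clock: 5.03
position: [0.4859, 0.2375, 0.1253]
ee_rot: [2.222, 2.221, -0.0]
force: [-0.1, -0.3, 0.5]
width: 0.468
gripper_force: 0.0
```

```bash
python3 -m creep '[[0,0,0,0,0,0],[0,0,0,0,0,0],[0,0,0,0,0,0],[0,0,0,0,0,0],[0,0,0,0,0,0],[0,0,0,0,0,0]]'; python3 -c "
import numpy as np
p=None
for i in range(0,16):
    t=np.radians(91)-(.02+min(1.40*i/14,1.43)); q=np.array([.09*np.cos(t),.09*np.sin(t)])
    if p is not None: print(i,((q-p)/.4*[1,-1]).round(4))
    p=q
"
```

```text
clock: 5.53
position: [0.4848, 0.2377, 0.125]
ee_rot: [-2.221, -2.221, 0.002]
force: [-4.8, -0.2, 2.7]
width: 0.296
gripper_force: 12.0
1 [0.0225 0.0012]
2 [0.0222 0.0034]
3 [0.0218 0.0056]
4 [0.0211 0.0078]
5 [0.0202 0.0098]
6 [0.0191 0.0118]
7 [0.0179 0.0137]
8 [0.0164 0.0154]
9 [0.0148 0.0169]
10 [0.013  0.0183]
11 [0.0111 0.0195]
12 [0.0091 0.0206]
13 [0.007  0.0214]
14 [0.0049 0.022 ]
15 [0.001  0.0067]
```

The ball is held: width is 27 mm and grip 12 N. Now I swing it through the arc.

```bash
python3 -m creep '[[0.0225,0,0.0012,0,0,0],[0.0222,0,0.0034,0,0,0],[0.0218,0,0.0056,0,0,0],[0.0211,0,0.0078,0,0,0],[0.0202,0,0.0098,0,0,0],[0.0191,-0.001,0.0118,0,0,0],[0.0179,0,0.0137,0,0,0],[0,0,0,0,0,0]]'
```

```text
clock: 6.2
position: [0.4839, 0.2967, 0.1028]
ee_rot: [-2.218, -2.222, 0.003]
force: [-5.8, 1.3, 0.4]
width: 0.294
gripper_force: 12.0
```

```bash
python3 -m creep '[[0.0164,-0.001,0.0154,0,0,0],[0.0148,-0.001,0.0169,0,0,0],[0.013,0,0.0183,0,0,0],[0.0111,-0.001,0.0195,0,0,0],[0.0091,0,0.0206,0,0,0],[0.007,0,0.0214,0,0,0],[0.0049,0,0.022,0,0,0],[0.001,0,0.006,0,0,0],[0,0,0,0,0,0],[0,0,0,0,0,0]]'
```

```text
clock: 7.03
position: [0.4835, 0.3273, 0.048]
ee_rot: [-2.22, -2.221, -0.0]
force: [-5.8, 3.1, 1.4]
width: 0.292
gripper_force: 12.0
```

```bash
python3 -m creep '[[0,0,0.006,0,0,0],[0,0,0.003,0,0,0],[0,0,0,0,0,0],[0,0,0,0,0,0]]'
python3 - <<'E'
from h import *
a=snap('side','d1.png')['frame'][150:300,190:310,::-1];b=snap('scene','s1.png')['frame'][130:250,210:330,::-1]
cv2.imwrite('pics/c1.png',np.hstack([cv2.resize(a,(384,480),interpolation=2),cv2.resize(b,(400,480),interpolation=2)]))
print(arm.observe()['force'])
E
```

```text
clock: 7.37
position: [0.4835, 0.3276, 0.0456]
ee_rot: [-2.22, -2.221, -0.002]
force: [-8.6, 0.1, 13.7]
width: 0.295
gripper_force: 12.0
[-8.87569034 -0.54605388 12.97477569]
```

View pics/c1.png

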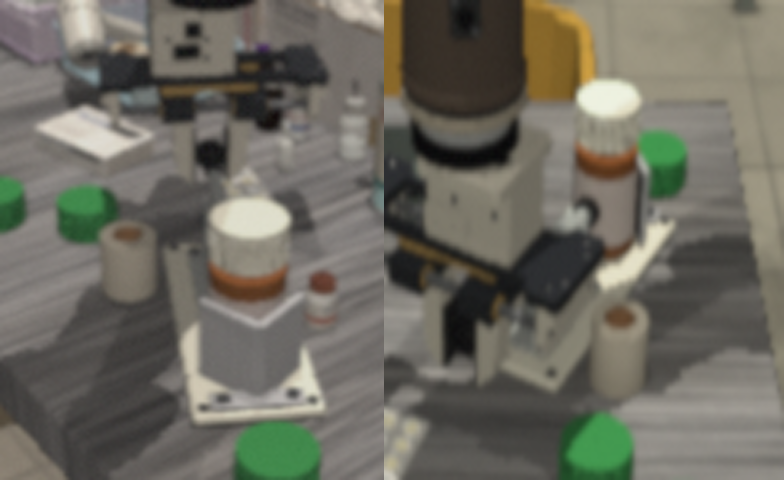

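The ball is held in the lowered position, the pad is out against the bottle, and about 13 N of upward reaction shows the handle is on its stop. Release and rise.

```bash
python3 -m creep '[[0,0,-0.005,0,0,0],[0,0,0,0,0,0],[0,0,0,0,0,0],[0,0,0,0,0,0],[0,0,0,0,0,0],[0,0,0,0,0,0],[0,0,0,0,0,0],[0,0,0,0,0,0]]' -1
python3 -m creep '[[0,0,-0.09,0,0,0],[0,0,-0.1,0,0,0],[0,0,-0.1,0,0,0],[0,0,-0.1,0,0,0],[0,0,-0.1,0,0,0],[0,0,-0.1,0,0,0],[-0.1,0.002,-0.02,0,0,0],[-0.1,0.002,0,0,0,0],[-0.1,0,0,0,0,0],[-0.09,0,0,0,0,0],[0,0,0,0,0,0],[0,0,0,0,0,0]]'
python3 - <<'E'
from h import *
T=tool();print(T.round(4),arm.observe()['joints'].round(2));np.save('pics/T2.npy',T);im=snap('wrist','w2.png')
a=im['frame'][:,:,::-1]
cv2.imwrite('pics/c2.png',cv2.resize(a[40:260,200:330],(468,792),interpolation=2)[:600])
E
```

```text
clock: 8.13
position: [0.4844, 0.3264, 0.0461]
ee_rot: [2.222, 2.221, -0.0]
force: [-0.0, -0.5, 0.7]
width: 0.825
gripper_force: 0.0
clock: 9.13
position: [0.4864, 0.1675, 0.2901]
ee_rot: [2.227, 2.214, -0.001]
force: [0.1, 0.1, 1.0]
width: 1.0
gripper_force: 0.0
[[ 5.700e-03  1.000e+00  2.000e-04  4.864e-01]
 [ 1.000e+00 -5.700e-03 -1.500e-03  1.675e-01]
 [-1.500e-03  2.000e-04 -1.000e+00  2.901e-01]
 [ 0.000e+00  0.000e+00  0.000e+00  1.000e+00]] [ 0.3   0.35 -0.96  1.69  0.3   1.26 -0.74]
```

View pics/w2.png

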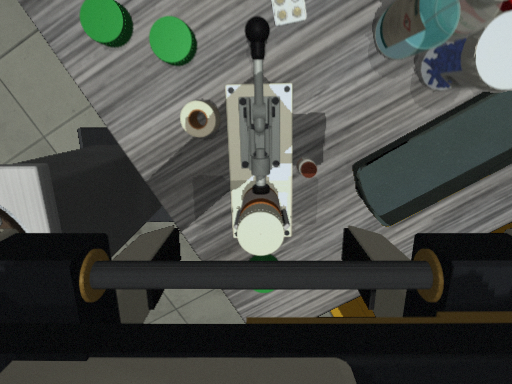

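The handle stays down, with the ball at (258,30), and the pad is on the bottle. The cap disc is at about (261,231). I'll measure both.

```bash
python3 - <<'E'
from h import *
W=load('w2.npz');T=np.load('pics/T2.npy');f=W['frame']
hsv=cv2.cvtColor(f,cv2.COLOR_RGB2HSV)
m=((hsv[:,:,2]>205)&(hsv[:,:,0]>30)&(hsv[:,:,0]<75)).astype(np.uint8)
print(hsv[231,230:296:3].tolist())
print('cap seed',onz(W,(261,231),.1315,T),'ball',onz(W,(257.5,30),.0696,T))
for u in (236,238,284,286): print(u,onz(W,(u,231),.1315,T).round(4))
col=hsv[200:262,261];print([(200+i,c.tolist()) for i,c in enumerate(col)][::2])
E
```

```text
[[18, 11, 119], [26, 31, 188], [42, 25, 172], [45, 23, 220], [45, 23, 220], [48, 23, 222], [44, 22, 220], [46, 22, 220], [47, 23, 222], [47, 23, 222], [45, 23, 221], [46, 24, 221], [48, 23, 221], [46, 22, 222], [44, 22, 219], [45, 23, 222], [45, 23, 221], [44, 23, 221], [36, 27, 151], [80, 14, 56], [33, 26, 208], [23, 10, 107]]
cap seed [0.48712459 0.10902494 0.1315    ] ball [0.48472676 0.32527847 0.0696    ]
236 [0.4592 0.1092 0.1315]
238 [0.4615 0.1092 0.1315]
284 [0.5128 0.1088 0.1315]
286 [0.515  0.1088 0.1315]
[(200, [11, 179, 47]), (202, [14, 179, 157]), (204, [22, 53, 91]), (206, [30, 30, 84]), (208, [27, 33, 85]), (210, [27, 32, 87]), (212, [42, 20, 187]), (214, [48, 17, 219]), (216, [47, 19, 220]), (218, [48, 19, 223]), (220, [49, 20, 221]), (222, [46, 20, 222]), (224, [47, 22, 223]), (226, [47, 23, 222]), (228, [46, 24, 223]), (230, [46, 22, 220]), (232, [46, 22, 224]), (234, [43, 23, 215]), (236, [44, 24, 222]), (238, [46, 22, 222]), (240, [45, 21, 221]), (242, [43, 24, 223]), (244, [44, 24, 222]), (246, [44, 24, 220]), (248, [45, 23, 221]), (250, [43, 27, 221]), (252, [42, 26, 220]), (254, [43, 27, 219]), (256, [63, 134, 55]), (258, [65, 165, 51]), (260, [63, 139, 55])]
```

The cap disc spans columns 236.5–284 and rows 212–255, so the cap is at about (0.487, 0.105). That agrees with the nest position. I move over it and pre-rotate 50° clockwise.

```bash
python3 -m creep '[[-0.078,0.001,0,0,0,0],[-0.078,0.001,0,0,0,0],[0,0,0,0,0,0.0592],[0,0,0,0,0,0.0592],[0,0,0,0,0,0.0592],[0,0,0,0,0,0.0592],[0,0,0,0,0,0.0592],[0,0,0,0,0,0.0592],[0,0,0,0,0,0.0592],[0,0,0,0,0,0],[0,0,0,0,0,0],[0,0,0,0,0,0]]'
python3 - <<'E'
from h import *
T=tool();print(T.round(4),arm.observe()['joints'].round(2))
d=T[:3,:3].T@(np.array([.487,.105,.098])-T[:3,3]);print((d/.4).round(4))
E
```

```text
clock: 10.18
position: [0.4865, 0.1093, 0.2903]
ee_rot: [-2.946, -1.09, -0.0]
force: [0.5, -0.1, 0.1]
width: 1.001
gripper_force: 0.0
[[ 7.592e-01  6.508e-01 -0.000e+00  4.865e-01]
 [ 6.508e-01 -7.592e-01  3.000e-04  1.093e-01]
 [ 2.000e-04 -3.000e-04 -1.000e+00  2.903e-01]
 [ 0.000e+00  0.000e+00  0.000e+00  1.000e+00]] [ 0.3   0.27 -0.78  1.73  0.2   1.22 -1.39]
[-0.0061  0.009   0.4806]
```

```bash
python3 -m creep '[[-0.006,0.009,0,0,0,0],[0,0,0.096,0,0,0],[0,0,0.096,0,0,0],[0,0,0.096,0,0,0],[0,0,0.096,0,0,0],[0,0,0.096,0,0,0],[0,0,0,0,0,0],[0,0,0,0,0,0]]'
python3 -m creep '[[0,0,0,0,0,0],[0,0,0,0,0,0],[0,0,0,0,0,0],[0,0,0,0,0,0],[0,0,0,0,0,0],[0,0,0,0,0,0],[0,0,0,0,0,0],[0,0,0,0,0,0],[0,0,0,0,0,0],[0,0,0,0,0,0]]' 1 50
```

```text
clock: 10.85
position: [0.486, 0.1035, 0.0975]
ee_rot: [-2.948, -1.083, 0.006]
force: [1.0, 0.4, 0.3]
width: 0.998
gripper_force: 0.0
clock: 11.68
position: [0.4869, 0.1045, 0.0986]
ee_rot: [-2.949, -1.082, -0.0]
force: [-3.5, 3.2, 6.4]
width: 0.578
gripper_force: 50.0
```

```bash
python3 -m creep '[[0,0,0.005,0,0,0],[0,0,0.005,0,0,0],[0,0,0.005,0,0,0],[0,0,0,0,0,0],[0,0,0,0,0,0]]'
```

```text
clock: 12.1
position: [0.4869, 0.105, 0.0929]
ee_rot: [-2.948, -1.082, -0.001]
force: [-4.8, 3.9, 9.9]
width: 0.577
gripper_force: 50.0
```

```bash
python3 -m creep '[[0,0,0.004,0,0,0],[0,0,0.002,0,0,0],[0,0,0,0,0,0],[0,0,0,0,0,0]]'
```

```text
clock: 12.43
position: [0.487, 0.1052, 0.0924]
ee_rot: [2.949, 1.082, 0.002]
force: [-13.6, -1.0, 40.5]
width: 0.581
gripper_force: 50.0
```

It landed on the shoulder at 40 N. I ease off slightly and turn 60°.

```bash
python3 -m creep '[[0,0,-0.003,0,0,0],[0,0,0,0,0,0],[0,0,0,0,0,-0.04],[0,0,0,0,0,-0.04],[0,0,0,0,0,-0.04],[0,0,0,0,0,0]]' - 60
python3 -c "
from h import *
T=tool();print(np.degrees(np.arctan2(T[1,1],T[0,1])),arm.observe()['ft_torque'])"
```

```text
clock: 12.93
position: [0.4873, 0.1064, 0.0926]
ee_rot: [-2.785, -1.45, -0.004]
force: [-6.6, 4.8, 20.0]
width: 0.579
gripper_force: 60.0
-34.9848482267018 [ 1.27234237  1.73987623 -0.01352038]
```

```bash
python3 -m creep '[[0,0,0,0,0,-0.05],[0,0,0,0,0,-0.05],[0,0,0,0,0,-0.05],[0,0,0,0,0,-0.05]]'
python3 -c "
from h import *
T=tool();print(np.degrees(np.arctan2(T[1,1],T[0,1])),arm.observe()['ft_torque'])"
python3 -m creep '[[0,0,0,0,0,-0.05],[0,0,0,0,0,-0.05],[0,0,0,0,0,-0.05],[0,0,0,0,0,0],[0,0,0,0,0,0]]'
python3 -c "
from h import *
T=tool();print(np.degrees(np.arctan2(T[1,1],T[0,1])),arm.observe()['ft_torque'],arm.observe()['joints'])"
```

```text
clock: 13.27
position: [0.4864, 0.1066, 0.0926]
ee_rot: [-2.423, -1.997, -0.003]
force: [-10.7, 6.7, 20.6]
width: 0.578
gripper_force: 60.0
-11.008669586352864 [ 1.56466094  2.46684152 -0.75539292]
clock: 13.68
position: [0.4865, 0.1059, 0.0926]
ee_rot: [-2.085, -2.348, -0.002]
force: [-10.6, 2.9, 25.5]
width: 0.574
gripper_force: 60.0
6.796679909881524 [0.61839751 2.40920115 0.23360379] [ 0.35678349  0.5747913  -0.93105338  1.97885498  0.59583689  0.88657269
 -0.77445209]
```

```bash
python3 -m creep '[[0,0,0,0,0,-0.04],[0,0,0,0,0,-0.02],[0,0,0,0,0,0],[0,0,-0.01,0,0,0],[0,0,-0.01,0,0,0],[0,0,-0.01,0,0,0],[0,0,0,0,0,0],[0,0,0,0,0,0]]'
```

```text
clock: 14.35
position: [0.4872, 0.1038, 0.103]
ee_rot: [1.938, 2.473, 0.0]
force: [-1.2, 2.5, 1.2]
width: 0.576
gripper_force: 60.0
```

```bash
python3 -m creep '[[0,0,-0.02,0,0,0],[0,0,-0.025,0,0,0],[0,0,-0.03,0,0,0],[0,0,-0.03,0,0,0],[0,0,-0.018,0,0,0],[0,0,0,0,0,0],[0,0,0,0,0,0],[0,0,0,0,0,0],[0,0,0,0,0,0]]'
python3 - <<'E'
from h import *
T=tool();print(T.round(4),np.abs(arm.observe()['dq']).max())
a=snap('side','d3.png')['frame'][150:300,190:310,::-1];b=snap('scene','s3.png')['frame'][130:250,210:330,::-1]
cv2.imwrite('pics/c3.png',np.hstack([cv2.resize(a,(384,480),interpolation=2),cv2.resize(b,(400,480),interpolation=2)]))
E
```

```text
clock: 15.1
position: [0.4868, 0.1034, 0.1518]
ee_rot: [-1.937, -2.473, 0.001]
force: [0.7, 0.0, -1.7]
width: 0.576
gripper_force: 60.0
[[-2.393e-01  9.710e-01 -8.000e-04  4.868e-01]
 [ 9.710e-01  2.393e-01 -4.000e-04  1.034e-01]
 [-2.000e-04 -9.000e-04 -1.000e+00  1.518e-01]
 [ 0.000e+00  0.000e+00  0.000e+00  1.000e+00]] 0.004069402427811647
```

View pics/c3.png

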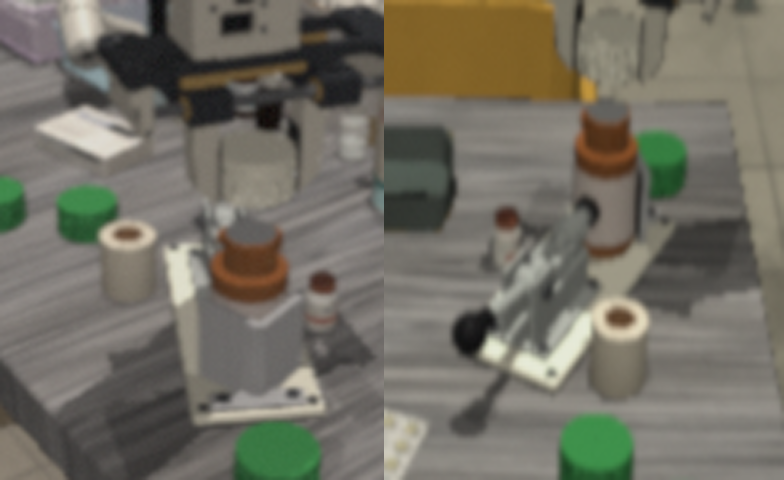

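The cap is held level above the open neck, the bottle is still clamped in the V, the handle is locked down, and the bystanders haven't moved. I'm handing it in.

```bash
python3 -c "
from cell import arm
print(arm.sign_off())"
```

```text
the job is handed in; nothing more can be done
None
```

The clamp is locked on the bottle and the cap is off, held level and still about 3 cm above the open bottle; I handed the job in at about 15 s on the robot's clock, but no verdict came back.

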